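# Unlatch the specimen tote and hold its sprung gate wide

## Task

Open the specimen tote on the microscopy bench for a colleague who will take out the slide rack: pinch the two wings of the blue catch fully together, and after that those of the orange catch, then swing the gate by its green post out past its detent until it stands about square to the tote's front. The gate is sprung and would fall back against the detent, so finish while holding the green post, with the gate kept still and wide open. Leave the rack, dishes, bottles and the other things around where they are.

Things in the scene. Friction and masses are not known exactly. Their poses are not given: they have to be found in the camera images.
- tote: White specimen tote fixed to the bench, 200 deep, 210 wide, 125 high, with an aluminium front strip on its roof. Origin on the bench under the middle of its front face; x points into the tote (away from the gate), y along the front towards the hinge side, z up.
- gate (a joint): Angle (rad) of the clear gate on the tote's front: 0 shut, grows as its free end swings out to tote -x (clockwise from above), stop at 1.9. A spring closes it (1 N at the green post shut, 2.5 N wide); a brass ball detent resists from 0.6 to 0.9, 5 N in all. Let go short of it, it shuts; let go beyond, it falls back to 1.15. Locked until both catches are squeezed. Reaches 165 mm from the hinge; lower edge 15 mm above the bench.
- gate_grip: Green upright post, 14 mm in diameter, on a bracket at the front of the gate, turning with it. Origin on the post's axis 175 mm above the bench: the height to grip; its top is at 195. The catches' hooks lie close behind it, up to 145 above the bench. Gate shut: it stands at tote x -28, y -40 mm, its axes along the tote's.
- gate_hinge (a point): Point on the gate's upright hinge axis, 175 above the bench, at tote x -4, y 80. The post goes round it at radius 122.
- blue_left_wing: The blue catch's upright finger wing on the tote's +y side: 24 long (tote x), 6 thick (tote y), from 146 to 180 mm above the bench. Origin at its middle, 165 above the bench: the height to grip. The catch stands on the roof at tote x 30, y 45 or -45 (blue and orange either way round). Over their outer faces the two wings measure 40 at rest, 26 mm squeezed.
- blue_left (a joint): How far this wing of the blue catch is pushed in towards its partner (m): 0 at rest (latched), 0.007 fully in. Moves against about 4 N of friction and stays where it is pushed. Its hook frees the gate from about 0.0045 on.
- blue_right_wing: The blue catch's upright finger wing on the tote's -y side: 24 long (tote x), 6 thick (tote y), from 146 to 180 mm above the bench. Origin at its middle, 165 above the bench: the height to grip. The catch stands on the roof at tote x 30, y 45 or -45 (blue and orange either way round). Over their outer faces the two wings measure 40 at rest, 26 mm squeezed.
- blue_right (a joint): How far this wing of the blue catch is pushed in towards its partner (m): 0 at rest (latched), 0.007 fully in. Moves against about 4 N of friction and stays where it is pushed. Its hook frees the gate from about 0.0045 on.
- orange_left_wing: The orange catch's upright finger wing on the tote's +y side: 24 long (tote x), 6 thick (tote y), from 146 to 180 mm above the bench. Origin at its middle, 165 above the bench: the height to grip. The catch stands on the roof at tote x 30, y 45 or -45 (blue and orange either way round). Over their outer faces the two wings measure 40 at rest, 26 mm squeezed.
- orange_left (a joint): How far this wing of the orange catch is pushed in towards its partner (m): 0 at rest (latched), 0.007 fully in. Moves against about 4 N of friction and stays where it is pushed. Its hook frees the gate from about 0.0045 on.
- orange_right_wing: The orange catch's upright finger wing on the tote's -y side: 24 long (tote x), 6 thick (tote y), from 146 to 180 mm above the bench. Origin at its middle, 165 above the bench: the height to grip. The catch stands on the roof at tote x 30, y 45 or -45 (blue and orange either way round). Over their outer faces the two wings measure 40 at rest, 26 mm squeezed.
- orange_right (a joint): How far this wing of the orange catch is pushed in towards its partner (m): 0 at rest (latched), 0.007 fully in. Moves against about 4 N of friction and stays where it is pushed. Its hook frees the gate from about 0.0045 on.
- slide_rack: Bystander: dark slide rack standing inside the tote, 85 x 50 x 60 high (mm). Origin at the centre of its underside.
- dishes: Bystander: pile of two clear culture dishes with a green band, 60 across, 29 high, on the clear rear part of the tote's roof (mm). Origin at the centre of its underside.
- jar: Bystander: small amber jar, 50 across, 80 high, on the bench left of the tote (mm). Origin at the centre of its underside.
- slide_case: Bystander: flat blue slide case, 95 x 60 x 34 high, on the bench, front right of the tote (mm). Origin at the centre of its underside.
- beaker: Bystander: glass beaker, 66 across, 85 high, on the bench right of the tote (mm). Origin at the centre of its underside.
- reagent: Bystander: white bottle with red cap, 60 across, 140 high, on the bench left of the tote (mm). Origin at the centre of its underside.
- tweezers: Bystander: steel tweezers, 110 x 13 x 10, lying on the bench in front of the tote (mm). Origin at the centre of its underside.

How it is judged:
On the way, in this order (a step that is already met when the one before it is completed fails the run):
1. the blue catch is pinched fully together, a finger on each wing, while the orange catch is still latched and the gate shut (value of joint each of blue_left, blue_right above 0.0055 m and contact force between the fingers and blue_left_wing above 3 N and contact force between the fingers and blue_right_wing above 3 N and value of joint each of orange_left, orange_right below 0.003 m and value of joint gate below 0.1 rad), for 0.2 s.
2. then the orange catch is pinched fully together, a finger on each wing, with the gate still shut (value of joint each of orange_left, orange_right above 0.0055 m and contact force between the fingers and orange_left_wing above 3 N and contact force between the fingers and orange_right_wing above 3 N and value of joint each of blue_left, blue_right above 0.005 m and value of joint gate below 0.1 rad), for 0.2 s.
3. the gate is swung past its detent by the green post (value of joint gate above 1 rad and contact force between the fingers and gate_grip above 1 N), for 0.1 s.
At the end, for the whole second after the job is handed in: The gate stands open by more than 1.3 rad and still (under 0.1 rad/s), the fingers bear on the green post with more than 1 N, and both wings of both catches are still pushed in by more than 5 mm (value of joint gate above 1.3 rad and velocity of joint gate between -0.1 and 0.1 rad/s and contact force between the fingers and gate_grip above 1 N and value of joint each of blue_left, blue_right, orange_left, orange_right above 0.005 m); the arm keeps its last pose, push and grip.
It fails at once if a bystander (slide rack, dishes, jar, slide case, beaker, bottle or tweezers) is moved by more than 25 mm (distance of any of slide_rack, dishes, jar, slide_case, beaker, reagent, tweezers from where it was at the start of the episode above 0.025 m).
It also fails if it takes over 53 s, if anything falls off the work surface, if the arm or the gripper's body presses on something with over 40 N, if the wrist force passes 120 N, or if a joint passes its speed limit or range.

## Robot

A 7-joint arm with a two-finger parallel gripper is mounted at the origin on the work surface. World frame = base frame: x ahead of the robot, y to its left, z up, the work surface at z = 0. Lengths are in m, angles in rad, forces in N, time in s.
With the tool pointing down it reaches from about 0.4 to 0.925 m from the base axis. Payload 4.1 kg.
Tool frame: the origin (TCP) lies midway between the tips of the shut fingers; the grasp point (between the pads) lies 19 mm behind it (bot.grip_point_offset is the distance from the TCP to the grasp point, in m); x points along the fingers, y is the direction in which the jaws open and shut, and the axes are right-handed (so a half turn about x gives the same grasp; the last joint's range is limited). The gripper opens to 85 mm and grips with 20 to 120 N. Pads are 22 mm wide; open, the fingers measure 114 mm over their backs; the gripper's body (76 mm by 85 mm) begins 54 mm behind the grasp point. The pads swing forward as they close: fully open they stand 13 mm farther back than shut.
Start: joints at [1.063, 0.398, 0.045, 1.537, -0.019, 1.207, -0.051], TCP at [0.258, -0.596, 0.231] pointing down, gripper open.
Joint ranges: [-2.82, 2.82], [-0.49, 2.23], [-1.37, 1.46], [0, 2.46], [-1.36, 4.5], [0.23, 2], [-2.94, 2.94]. Speed limits (rad/s): [2.57, 2.57, 3.14, 3.14, 3.14, 3.14, 3.14].

## Interface

Orientations are given as a unit quaternion [w, x, y, z].
In Python, from cell import bot gives the robot as it stands.
- The arm moves only by the tool jog_arm, never from a script. Its argument "plan" is a list of rows, each an object of numbers: "gripper": the closure, from -1 (fully open) to 1 (shut); "x", "y", "z": the shift along the tool's x, y, z scaled (see below); "rx", "ry", "rz": the turn, a rotation vector about the tool's x, y, z scaled (see below). In form: [{"gripper": .., "x": .., "y": .., "z": .., "rx": .., "ry": .., "rz": ..}, ...]. A call has 1 to 8 rows; each row shifts and turns the pose as measured when the row begins, along the tool's axes as they then stand; what a row does not reach is not made up. The controller multiplies each number of a shift by 0.04 m and each number of a turn by 0.15 rad. A row lasts 1/10 s, in which the tool goes at most 50 mm and 8.59 degrees, less where a joint would pass 70% of its speed; a pose out of reach is approached as far as the arm can. A call with a number of a shift or a turn outside -1 to 1 is refused whole. A call with a gripper value outside its range is refused whole. The fingers move at their own pace and stop on an object; "grip_force" is the grip in N (left out, the last holds). Time passes only in rows, so rows that do not move let the fingers close. It gives the time, the measured TCP pose, the force and the opening at its end, in the units of the state.
- bot.get_state(): the state, without advancing time (a new reading comes with each control period).
- bot.camera(name): name is "side" or "top" or "wrist"; returns a dict with "img" (384x512x3 uint8, blue, green, red), "K" (3x3 intrinsics, pixels), "dist" ([k1, k2, p1, p2, k3] as OpenCV has them; the pictures are not rectified), "pose" (4x4, takes a point from camera to world coordinates). Camera axes: x right, y down, z forward; pixel columns grow to the right and rows downward; lengths in m; the calibration is good to about 2 mm. A picture is of the moment at which its call begins. There is no depth.
- bot.hand_in(): hands the job in, once; it reports no verdict.
The state is a dict: "clock": time; "joints": joint angles; "qvel": joint speeds; "tau": joint torques, N m; "eef_pos": TCP position; "ee_rot": TCP orientation; "ft_force": force on the tool from outside, world axes, zero at the start; "wrist_torque": the same for the moment, N m; "gripper_width": finger opening in m.
Only numpy, scipy, OpenCV 4.12 (cv2) and the standard library are available. Lean on these libraries where they do the work, as an engineer would, in place of code of your own. Each camera call takes 0.05 s, during which the arm holds its last target. There are 200 camera calls.

## Working session

There is one attempt and no reset: what is moved stays moved. The work goes in short steps, Python scripts to look and compute and a tool call to move; the robot and the scene stay as the last step left them, time stands still between calls to the robot, and variables do not carry over. Pictures are saved under pics/ and viewed, about 8 in all and at most 12, crops included, and the job is handed in when it is done.

Besides the shell and the picture viewer there is one more tool, called as a command line: name --argument value ..., lists and objects as JSON in quotes. jog_arm: Moves the arm, as the interface text tells. Shifts and turns lie within -1 to 1; 1 stands for 0.04 m of shift or 0.15 rad of turn. Its arguments: {"type":"object","properties":{"plan":{"type":"array","items":{"type":"object","properties":{"gripper":{"type":"number"},"x":{"type":"number","minimum":-1,"maximum":1},"y":{"type":"number","minimum":-1,"maximum":1},"z":{"type":"number","minimum":-1,"maximum":1},"rx":{"type":"number","minimum":-1,"maximum":1},"ry":{"type":"number","minimum":-1,"maximum":1},"rz":{"type":"number","minimum":-1,"maximum":1}}}},"grip_force":{"type":"number"}},"required":["plan"]}

```bash
mkdir -p pics; ls; python3 - <<'E'
from cell import bot
import cv2,numpy as np
s=bot.get_state();print(s)
for n in("top","side"):
    c=bot.camera(n);cv2.imwrite(f"pics/{n}0.png",c["img"]);print(n,c["K"],c["dist"],c["pose"])
E
```

```text
pics
{'clock': 0.0, 'joints': array([ 1.06298708,  0.39915643,  0.04501701,  1.53790196, -0.01872683,
        1.2068813 , -0.05072925]), 'qvel': array([ 0.00042316,  0.00040169,  0.0003908 ,  0.00011346,  0.00049341,
       -0.0011117 , -0.00065612]), 'tau': array([ 5.26823078e-04, -4.75126326e+01,  1.36494845e+00, -2.54220968e+01,
        1.15925231e-02,  9.55549622e-03, -5.96474294e-06]), 'eef_pos': array([ 0.25816823, -0.59583385,  0.23027632]), 'ee_rot': array([-0.14290357, -0.69220669, -0.14422054,  0.69255246]), 'ft_force': array([0.83192235, 0.62920078, 0.7699256 ]), 'wrist_torque': array([-0.01478351, -0.02212506, -0.0063778 ]), 'gripper_width': 0.08567409064060914}
top [[486.64884384   0.         255.94432866]
 [  0.         486.64884384 186.81327277]
 [  0.           0.           1.        ]] [-0.03081069  0.          0.          0.          0.        ] [[ 0.05101334 -0.97041531  0.23599102  0.35121848]
 [-0.99869199 -0.05038619  0.00869138  0.02208862]
 [ 0.00345644 -0.23612572 -0.97171637  1.11995273]
 [ 0.          0.          0.          1.        ]]
side [[412.09476547   0.         256.33261588]
 [  0.         412.09476547 191.15221663]
 [  0.           0.           1.        ]] [-0.13029597  0.          0.          0.          0.        ] [[ 7.42416282e-01 -5.06128326e-01  4.38921612e-01  2.12175029e-01]
 [-6.69938813e-01 -5.60664315e-01  4.86659545e-01 -3.78578902e-01]
 [-2.24495680e-04 -6.55354594e-01 -7.55321326e-01  7.89853165e-01]
 [ 0.00000000e+00  0.00000000e+00  0.00000000e+00  1.00000000e+00]]
```

View pics/top0.png

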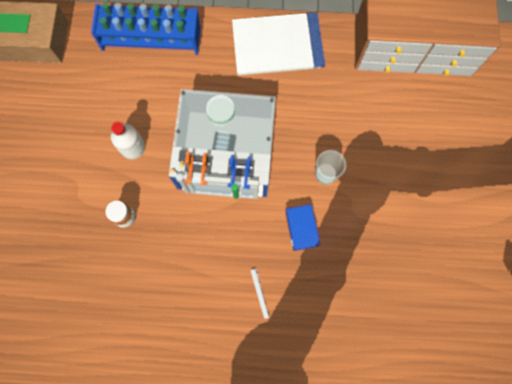

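View pics/side0.png

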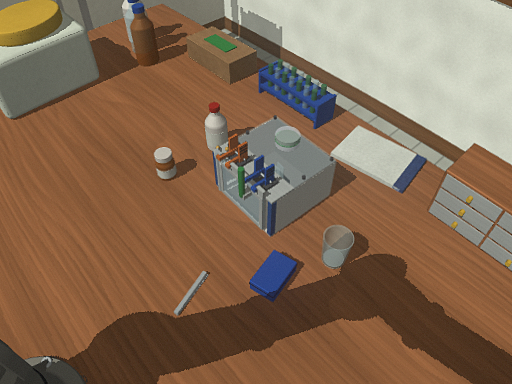

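The top view shows the tote at about (222,145): orange wings at (197,167), blue wings at (240,172), green post at (236,190). Orange is therefore on tote +y (image left) and blue on -y. I'll zoom in for exact pixels.

```bash
python3 - <<'E'
import cv2,numpy as np
a=cv2.imread("pics/top0.png")[85:205,160:285];b=cv2.imread("pics/side0.png")[115:235,205:340]
a=cv2.resize(a,None,fx=6,fy=6,interpolation=cv2.INTER_CUBIC)[300:];b=cv2.resize(b,None,fx=6,fy=6,interpolation=cv2.INTER_CUBIC)
cv2.imwrite("pics/a.png",a);cv2.imwrite("pics/b.png",b[:600])
E
```

```text
(no output)
```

View pics/a.png

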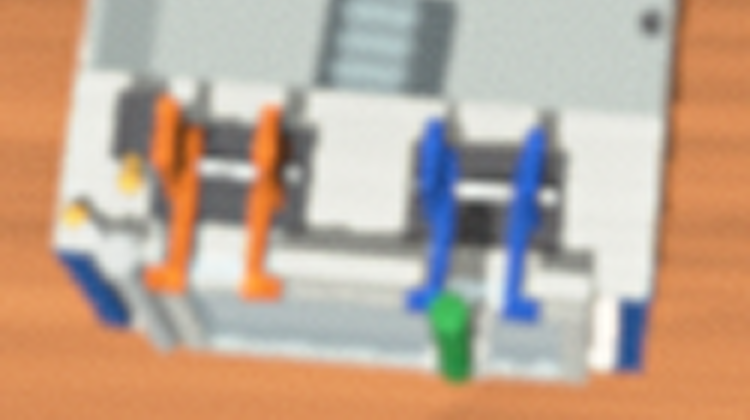

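View pics/b.png

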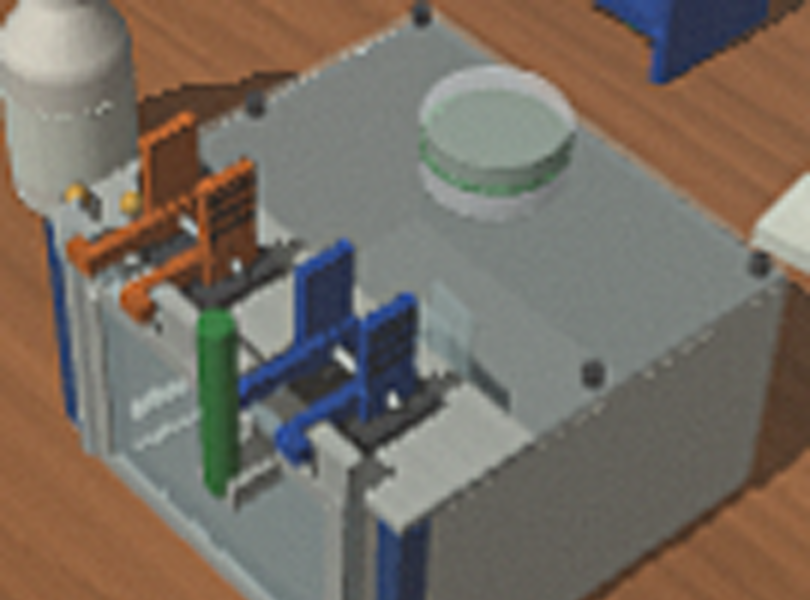

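Side crop: post top at (217,322), with wing-top centres at blue (325,253) and (388,307) and orange (168,128) and (228,177). Top crop: post top at (450,308) and roof front corners at (55,245) and (648,300). I'll fit the tote pose from these.

```bash
cat > h.py <<'E'
from cell import bot
import numpy as np
from scipy.spatial.transform import Rotation as R
def quat(q): return R.from_quat(q,scalar_first=True)
def rep():
    s=bot.get_state(); r=quat(s["ee_rot"]).as_matrix()
    print(s["clock"],"tcp",s["eef_pos"].round(4),"w",s["gripper_width"].round(4),"ft",s["ft_force"].round(1),"q",s["joints"].round(2))
    print(r.round(3)); return s["eef_pos"],r
E
python3 - <<'E'
from h import *
import cv2
from scipy.optimize import least_squares
T=[((-28,-40,195),(450,308)),((42,-28,180),(433,121)),((42,-62,180),(537,128)),((42,62,180),(165,97)),((42,28,180),(268,107)),((0,105,125),(55,245)),((0,-105,125),(648,300))]
S=[((-28,-40,195),(217,322)),((30,-28,180),(325,253)),((30,-62,180),(388,307)),((30,62,180),(168,128)),((30,28,180),(228,177)),((0,-105,125),(400,530)),((200,-105,125),(785,280))]
C={n:bot.camera(n) for n in("top","side")}
def res(p):
    o=[]
    for n,L,off in(("top",T,(160,135)),("side",S,(205,115))):
        c=C[n];M=np.linalg.inv(c["pose"]);X=np.array([l[0] for l in L])/1000
        W=X@R.from_euler('z',p[2]).as_matrix().T+[p[0],p[1],0]
        uv=cv2.projectPoints(W,cv2.Rodrigues(M[:3,:3])[0],M[:3,3],c["K"],np.array(c["dist"]))[0][:,0]
        o.append(uv-(np.array([l[1] for l in L])+.5)/6-off+.5)
    return np.vstack(o)
f=least_squares(lambda p:res(p).ravel(),[.5,.1,0],loss="soft_l1")
print(f.x);print(res(f.x).round(1))
for n,p in dict(blue=(30,-45),orange=(30,45),post=(-28,-40),hinge=(-4,80)).items():
    print(n,(R.from_euler('z',f.x[2]).as_matrix()[:2,:2]@np.array(p)/1000+f.x[:2]).round(4))
rep()
E
```

```text
[ 0.60385045  0.11110944 -0.03771855]
[[-0.   0.6]
 [ 0.6 -0.6]
 [ 0.  -0.3]
 [ 1.1 -0.3]
 [ 0.6 -0.6]
 [ 0.2  0.1]
 [ 0.3 -0.4]
 [-0.8 -0.1]
 [-0.6  0.6]
 [-0.5  0.4]
 [-0.5 -0.3]
 [-1.  -0.5]
 [-0.4 -0.4]
 [ 0.7 -1.9]]
blue [0.6321 0.065 ]
orange [0.6355 0.1549]
post [0.5744 0.0722]
hinge [0.6029 0.1912]Traceback (most recent call last):
  File "<stdin>", line 19, in <module>
  File "h.py", line 7, in rep
    print(s["clock"],"tcp",s["eef_pos"].round(4),"w",s["gripper_width"].round(4),"ft",s["ft_force"].round(1),"q",s["joints"].round(2))
                                                     ^^^^^^^^^^^^^^^^^^^^^^^^
AttributeError: 'float' object has no attribute 'round'
```

```bash
sed -i 's/s\["gripper_width"\].round(4)/round(s["gripper_width"],4)/' h.py
cat >> h.py <<'E'
def go(target, yaw=None, sgn=1):
    "print total tool-frame units (and rz/rx turn units) to target TCP; yaw = heading of tool y about world z"
    p,r=rep()
    if yaw is not None:
        y=sgn*np.array([np.cos(yaw),np.sin(yaw),0]);x=np.array([0,0,-1.]);z=np.cross(x,y)
        D=np.stack([x,y,z],1);print("turn units",(R.from_matrix(r.T@D).as_rotvec()/.15).round(3))
    print("shift units",(r.T@(np.array(target)-p)/.04).round(3))
E
python3 -c "
from h import *
go((.632,.065,.24),np.pi/2-.038);go((.632,.065,.24),np.pi/2-.038,-1)"
```

```text
0.2 tcp [ 0.2583 -0.5961  0.2307] w 0.0855 ft [-0.6  0.5 -0.4] q [ 1.06  0.4   0.05  1.54 -0.02  1.21 -0.05]
[[-0.001  0.398 -0.918]
 [ 0.001 -0.918 -0.398]
 [-1.    -0.001  0.   ]]
turn units [-1.7965e+01 -1.0000e-02  3.0000e-03]
shift units [ -0.221 -11.45  -15.144]
0.2 tcp [ 0.2583 -0.5961  0.2307] w 0.0855 ft [-0.6  0.5 -0.4] q [ 1.06  0.4   0.05  1.54 -0.02  1.21 -0.05]
[[-0.001  0.398 -0.918]
 [ 0.001 -0.918 -0.398]
 [-1.    -0.001  0.   ]]
turn units [2.979e+00 2.000e-03 8.000e-03]
shift units [ -0.221 -11.45  -15.144]
```

jog_arm --plan '[{"gripper":-1,"rx":1,"x":-0.25},{"gripper":-1,"rx":1},{"gripper":-1,"rx":1},{"gripper":-1,"y":-1,"z":-0.5},{"gripper":-1,"y":-1,"z":-0.5},{"gripper":-1,"y":-1,"z":-0.5},{"gripper":-1,"y":-1,"z":-0.5},{"gripper":-1,"y":-1,"z":-0.5}]' --grip_force 40

```text
validation failed for argument at $.pl...
```

jog_arm --plan '[{"gripper":-1,"y":-1,"z":-0.5},{"gripper":-1,"y":-1,"z":-0.5},{"gripper":-1,"y":-1,"z":-0.5},{"gripper":-1,"y":-1,"z":-0.5},{"gripper":-1,"y":-1,"z":-0.5},{"gripper":-1,"y":-1,"z":-0.5},{"gripper":-1,"y":-1,"z":-0.5},{"gripper":-1}]'

```text
validation failed for argument at $.pl...
```

```bash
python3 -c "
from h import *
go((.632,.065,.24),np.pi/2-.038,-1)"
```

```text
0.2 tcp [ 0.2583 -0.5961  0.2307] w 0.0855 ft [-0.6  0.5 -0.4] q [ 1.06  0.4   0.05  1.54 -0.02  1.21 -0.05]
[[-0.001  0.398 -0.918]
 [ 0.001 -0.918 -0.398]
 [-1.    -0.001  0.   ]]
turn units [2.979e+00 2.000e-03 8.000e-03]
shift units [ -0.221 -11.45  -15.144]
```

Both calls were refused. The rows may need every key, so I'll try one full row.

jog_arm --plan '[{"gripper":-1,"x":-0.25,"y":0,"z":0,"rx":1,"ry":0,"rz":0}]' --grip_force 40

```text
clock: 0.3
eef_pos: [0.2577, -0.595, 0.239]
ee_rot: [-0.088, -0.701, -0.092, 0.702]
ft_force: [0.7, -0.4, 0.6]
gripper_width: 0.0857
```

jog_arm --plan '[{"gripper":-1,"x":0,"y":0,"z":0,"rx":1,"ry":0,"rz":0},{"gripper":-1,"x":0,"y":0,"z":0,"rx":1,"ry":0,"rz":0},{"gripper":-1,"x":0,"y":-1,"z":-0.5,"rx":0,"ry":0,"rz":0},{"gripper":-1,"x":0,"y":-1,"z":-0.5,"rx":0,"ry":0,"rz":0},{"gripper":-1,"x":0,"y":-1,"z":-0.5,"rx":0,"ry":0,"rz":0},{"gripper":-1,"x":0,"y":-1,"z":-0.5,"rx":0,"ry":0,"rz":0},{"gripper":-1,"x":0,"y":-1,"z":-0.5,"rx":0,"ry":0,"rz":0},{"gripper":-1,"x":0,"y":-1,"z":-0.5,"rx":0,"ry":0,"rz":0}]'

```text
clock: 1.1
eef_pos: [0.3882, -0.3612, 0.2376]
ee_rot: [0.023, -0.705, 0.024, 0.709]
ft_force: [0.3, 0.1, 0.5]
gripper_width: 0.0853
```

jog_arm --plan '[{"gripper":-1,"x":0,"y":-1,"z":-0.5,"rx":0,"ry":0,"rz":0},{"gripper":-1,"x":0,"y":-1,"z":-0.5,"rx":0,"ry":0,"rz":0},{"gripper":-1,"x":0,"y":-1,"z":-0.5,"rx":0,"ry":0,"rz":0},{"gripper":-1,"x":0,"y":-1,"z":-0.5,"rx":0,"ry":0,"rz":0},{"gripper":-1,"x":0,"y":-1,"z":-0.5,"rx":0,"ry":0,"rz":0},{"gripper":-1,"x":0,"y":-1,"z":-0.5,"rx":0,"ry":0,"rz":0},{"gripper":-1,"x":0,"y":0,"z":0,"rx":0,"ry":0,"rz":0}]'

```text
clock: 1.8
eef_pos: [0.5301, -0.1111, 0.2371]
ee_rot: [0.02, -0.706, 0.019, 0.708]
ft_force: [-0.7, 0.3, -0.8]
gripper_width: 0.0852
```

```bash
python3 -c "
from h import *
go((.632,.065,.24),np.pi/2-.038,-1)"
```

```text
1.8 tcp [ 0.5301 -0.1111  0.2371] w 0.0852 ft [-0.7  0.3 -0.8] q [ 0.3   0.21 -0.2   1.78  0.04  1.16 -1.54]
[[-0.002 -0.055 -0.998]
 [ 0.003 -0.998  0.055]
 [-1.    -0.003  0.002]]
turn units [-0.116  0.016  0.017]
shift units [-0.066 -4.538 -2.3  ]
```

jog_arm --plan '[{"gripper":-1,"x":-0.07,"y":-1,"z":-0.5,"rx":-0.12,"ry":0,"rz":0},{"gripper":-1,"x":0,"y":-1,"z":-0.5,"rx":0,"ry":0,"rz":0},{"gripper":-1,"x":0,"y":-1,"z":-0.5,"rx":0,"ry":0,"rz":0},{"gripper":-1,"x":0,"y":-1,"z":-0.5,"rx":0,"ry":0,"rz":0},{"gripper":-1,"x":0,"y":-0.5,"z":-0.3,"rx":0,"ry":0,"rz":0},{"gripper":-1,"x":0,"y":0,"z":0,"rx":0,"ry":0,"rz":0}]'

```text
clock: 2.4
eef_pos: [0.6302, 0.0656, 0.2378]
ee_rot: [0.014, -0.705, 0.014, 0.709]
ft_force: [-1.1, -0.5, -0.4]
gripper_width: 0.0855
```

```bash
python3 -c "
from h import *
import cv2
go((.632,.065,.144),np.pi/2-.038,-1)
c=bot.camera('wrist');cv2.imwrite('pics/w1.png',c['img'])
M=np.linalg.inv(c['pose'])
Rz=R.from_euler('z',-.0377).as_matrix()
for n,X in dict(BL=(30,-28,180),BR=(30,-62,180),OL=(30,62,180),OR=(30,28,180),post=(-28,-40,195)).items():
    W=Rz@np.array(X)/1000+[.60385,.11111,0]
    print(n,cv2.projectPoints(W[None],cv2.Rodrigues(M[:3,:3])[0],M[:3,3],c['K'],np.array(c['dist']))[0].ravel().round(1))
"
```

```text
2.4 tcp [0.6302 0.0656 0.2378] w 0.0855 ft [-1.1 -0.5 -0.4] q [ 0.05  0.38 -0.29  1.56  0.11  1.23 -1.87]
[[-0.005 -0.04  -0.999]
 [ 0.001 -0.999  0.04 ]
 [-1.    -0.001  0.005]]
turn units [-0.011  0.033  0.007]
shift units [ 2.345  0.016 -0.057]
BL [237.8 201.9]
BR [281.4 201.9]
OL [122.4 202. ]
OR [166. 202.]
post [253.3 277.2]
```

View pics/w1.png

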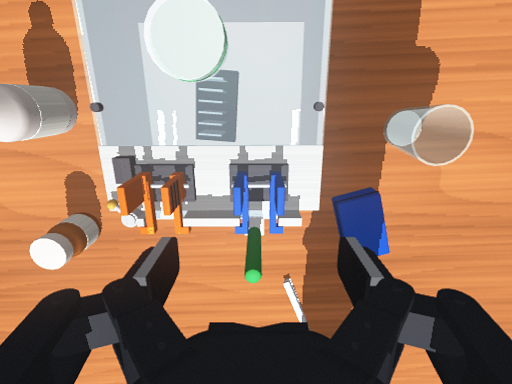

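The wrist view agrees with the fit: the post top is at (253,276) against (253,277) predicted. The blue wings are near x 239 and 280. I'll zoom in on the wings with the projection drawn over them before descending.

```bash
python3 -c "
from h import *
import cv2
c=bot.camera('wrist');im=c['img'][150:300,90:310]
im=cv2.resize(im,None,fx=3.6,fy=3.6,interpolation=cv2.INTER_CUBIC)
M=np.linalg.inv(c['pose'])
Rz=R.from_euler('z',-.0377).as_matrix()
for yc in(-45,45):
  for s in(-1,1):
    W=np.array([(x,yc+s*y,180) for x,y in((18,14),(42,14),(42,20),(18,20))])/1000@Rz.T+[.60385,.11111,0]
    p=cv2.projectPoints(W,cv2.Rodrigues(M[:3,:3])[0],M[:3,3],c['K'],np.array(c['dist']))[0]
    cv2.polylines(im,[((p-[90,150]+.5)*3.6).round().astype(int)],True,(0,255,255),1)
cv2.imwrite('pics/w2.png',im)
"
```

```text
(no output)
```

View pics/w2.png

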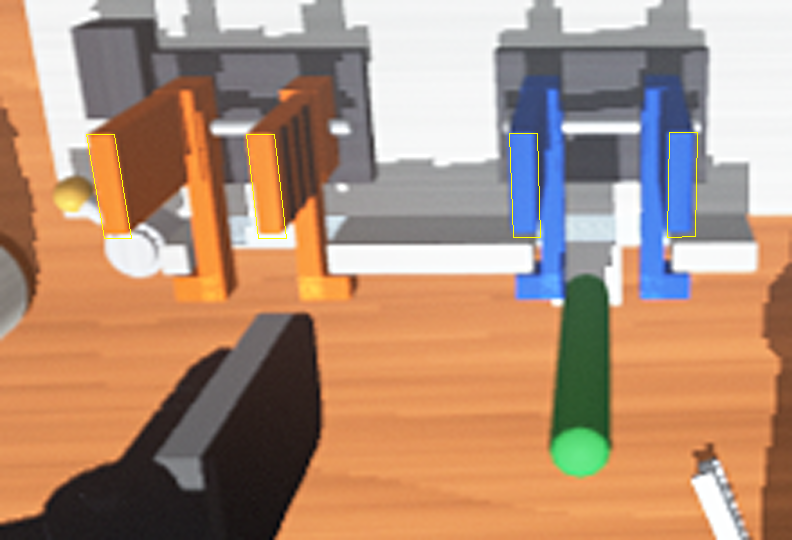

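The overlay sits on all four wing tops to within about 1 mm, so I'm descending on the blue catch.

jog_arm --plan '[{"gripper":-1,"x":0.8,"y":0,"z":-0.05,"rx":0,"ry":0.03,"rz":0},{"gripper":-1,"x":0.8,"y":0,"z":0,"rx":0,"ry":0,"rz":0},{"gripper":-1,"x":0.7,"y":0,"z":0,"rx":0,"ry":0,"rz":0},{"gripper":-1,"x":0,"y":0,"z":0,"rx":0,"ry":0,"rz":0}]'

```text
clock: 2.9
eef_pos: [0.6298, 0.0496, 0.1451]
ee_rot: [-0.017, 0.707, -0.023, -0.707]
ft_force: [-0.5, 0.4, -0.0]
gripper_width: 0.0851
```

```bash
python3 -c "
from h import *
go((.632,.065,.144),np.pi/2-.038,-1)"
```

```text
2.9 tcp [0.6298 0.0496 0.1451] w 0.0851 ft [-0.5  0.4 -0. ] q [ 0.05  0.45 -0.27  1.67  0.15  1.04 -1.89]
[[ 0.001 -0.056 -0.998]
 [-0.009 -0.998  0.056]
 [-1.     0.009 -0.001]]
turn units [-0.12  -0.007 -0.058]
shift units [ 0.025 -0.387 -0.033]
```

The tool drifted 15 mm in y on the way down, with no contact. Correcting before I close.

jog_arm --plan '[{"gripper":-1,"x":0,"y":-0.2,"z":0,"rx":-0.12,"ry":0,"rz":-0.06},{"gripper":-1,"x":0,"y":-0.15,"z":-0.03,"rx":0,"ry":0,"rz":0},{"gripper":-1,"x":0,"y":0,"z":0,"rx":0,"ry":0,"rz":0}]'

```text
clock: 3.2
eef_pos: [0.6331, 0.0607, 0.1488]
ee_rot: [-0.015, 0.709, -0.015, -0.705]
ft_force: [0.8, 0.0, 0.4]
gripper_width: 0.0852
```

```bash
python3 -c "
from h import *
go((.632,.065,.144),np.pi/2-.038,-1)"
```

```text
3.2 tcp [0.6331 0.0607 0.1488] w 0.0852 ft [0.8 0.  0.4] q [ 0.05  0.45 -0.28  1.66  0.14  1.05 -1.89]
[[ 0.005 -0.042 -0.999]
 [-0.    -0.999  0.042]
 [-1.     0.    -0.005]]
turn units [-0.026 -0.035 -0.001]
shift units [ 0.121 -0.105  0.032]
```

jog_arm --plan '[{"gripper":-1,"x":0.12,"y":-0.1,"z":0.03,"rx":0,"ry":-0.03,"rz":0},{"gripper":-1,"x":0,"y":0,"z":0,"rx":0,"ry":0,"rz":0}]'

```text
clock: 3.4
eef_pos: [0.6335, 0.0656, 0.1463]
ee_rot: [-0.015, 0.709, -0.015, -0.705]
ft_force: [0.0, -0.8, -0.9]
gripper_width: 0.0851
```

```bash
python3 -c "
from h import *
go((.632,.065,.144),np.pi/2-.038,-1)"
```

```text
3.4 tcp [0.6335 0.0656 0.1463] w 0.0851 ft [ 0.  -0.8 -0.9] q [ 0.04  0.45 -0.28  1.66  0.14  1.04 -1.9 ]
[[ 0.005 -0.042 -0.999]
 [ 0.    -0.999  0.042]
 [-1.    -0.001 -0.005]]
turn units [-0.024 -0.032  0.004]
shift units [0.057 0.018 0.036]
```

jog_arm --plan '[{"gripper":1,"x":0.05,"y":0,"z":0.03,"rx":0,"ry":0,"rz":0},{"gripper":1,"x":0,"y":0,"z":0,"rx":0,"ry":0,"rz":0},{"gripper":1,"x":0,"y":0,"z":0,"rx":0,"ry":0,"rz":0},{"gripper":1,"x":0,"y":0,"z":0,"rx":0,"ry":0,"rz":0},{"gripper":1,"x":0,"y":0,"z":0,"rx":0,"ry":0,"rz":0},{"gripper":1,"x":0,"y":0,"z":0,"rx":0,"ry":0,"rz":0},{"gripper":1,"x":0,"y":0,"z":0,"rx":0,"ry":0,"rz":0},{"gripper":1,"x":0,"y":0,"z":0,"rx":0,"ry":0,"rz":0}]' --grip_force 40

```text
clock: 4.2
eef_pos: [0.6327, 0.0651, 0.1466]
ee_rot: [-0.014, 0.709, -0.015, -0.705]
ft_force: [-1.1, -0.0, 2.6]
gripper_width: 0.0234
```

```bash
python3 -c "
from h import *
go((.632,.065,.144),np.pi/2-.038,-1)"
```

```text
4.2 tcp [0.6327 0.0651 0.1466] w 0.0234 ft [-1.1 -0.   2.6] q [ 0.04  0.45 -0.28  1.66  0.14  1.04 -1.9 ]
[[ 0.006 -0.041 -0.999]
 [-0.001 -0.999  0.041]
 [-1.     0.001 -0.006]]
turn units [-0.02  -0.042 -0.004]
shift units [0.065 0.004 0.017]
```

jog_arm --plan '[{"gripper":1,"x":0,"y":0,"z":0,"rx":0,"ry":0,"rz":0},{"gripper":1,"x":0,"y":0,"z":0,"rx":0,"ry":0,"rz":0},{"gripper":1,"x":0,"y":0,"z":0,"rx":0,"ry":0,"rz":0},{"gripper":1,"x":0,"y":0,"z":0,"rx":0,"ry":0,"rz":0}]'

```text
clock: 4.6
eef_pos: [0.6327, 0.0651, 0.1466]
ee_rot: [-0.014, 0.709, -0.015, -0.705]
ft_force: [-0.4, -0.8, 2.1]
gripper_width: 0.023
```

```bash
python3 -c "
from h import *
import cv2
rep()
for n in('wrist','side'):
  c=bot.camera(n);cv2.imwrite('pics/s3%s.png'%n,c['img'])
a=cv2.imread('pics/s3wrist.png')[100:300,130:390]; b=cv2.imread('pics/s3side.png')[100:240,200:340]
f=lambda i:cv2.resize(i,(400,int(i.shape[0]*400/i.shape[1])),interpolation=cv2.INTER_CUBIC)
a,b=f(a),f(b);o=np.zeros((max(len(a),len(b)),800,3),np.uint8);o[:len(a),:400]=a;o[:len(b),400:]=b;cv2.imwrite('pics/s3.png',o)"
```

```text
4.6 tcp [0.6327 0.0651 0.1466] w 0.023 ft [-0.4 -0.8  2.1] q [ 0.04  0.45 -0.28  1.66  0.14  1.04 -1.9 ]
[[ 0.006 -0.041 -0.999]
 [-0.001 -0.999  0.041]
 [-1.     0.001 -0.006]]
```

View pics/s3.png

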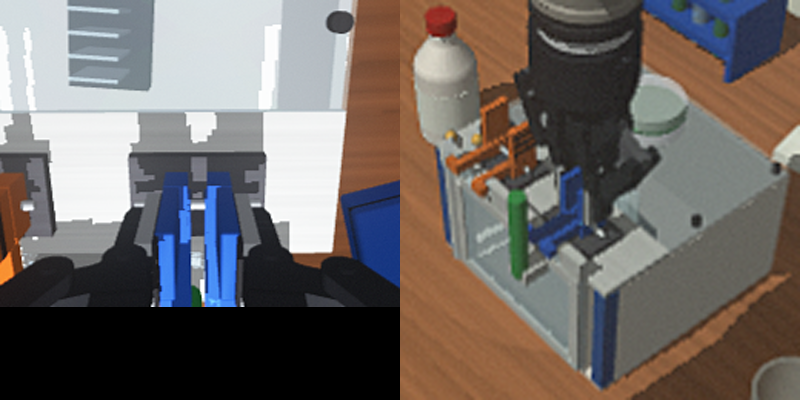

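The blue catch is squeezed with a pad on each wing, at an opening of 23 mm. Before going to orange I'll triangulate the brass knobs near its left wing, since a finger comes down there.

```bash
python3 -c "
from h import *
import cv2
cs=[bot.camera('top'),bot.camera('side')]
Rz=R.from_euler('z',-.0377).as_matrix()
for a,b in [((130,172),(130,201)),((75,212),(77,192)),((450,308),(217,322))]:
    A=[];B=[]
    for c,(u,v),o in zip(cs,(a,b),((160,135),(205,115))):
        x=cv2.undistortPoints(np.array([[[u/6+o[0]-.4,v/6+o[1]-.4]]]),c['K'],np.array(c['dist'])).ravel()
        d=c['pose'][:3,:3]@[x[0],x[1],1];d/=np.linalg.norm(d);P=np.eye(3)-np.outer(d,d);A.append(P);B.append(P@c['pose'][:3,3])
    X=np.linalg.solve(sum(A),sum(B));print((Rz.T@(X-[.60385,.11111,0])*1000).round(1))
"
```

```text
[ 26.7  81.9 130.3]
[ 11.5  98.5 131.7]
[-26.3 -40.  193.4]
```

jog_arm --plan '[{"gripper":-1,"x":0,"y":0,"z":0,"rx":0,"ry":0,"rz":0},{"gripper":-1,"x":0,"y":0,"z":0,"rx":0,"ry":0,"rz":0},{"gripper":-1,"x":0,"y":0,"z":0,"rx":0,"ry":0,"rz":0},{"gripper":-1,"x":0,"y":0,"z":0,"rx":0,"ry":0,"rz":0},{"gripper":-1,"x":0,"y":0,"z":0,"rx":0,"ry":0,"rz":0},{"gripper":-1,"x":-0.3,"y":0,"z":0,"rx":0,"ry":0,"rz":0},{"gripper":-1,"x":-0.4,"y":0,"z":0,"rx":0,"ry":0,"rz":0}]'

```text
clock: 5.5
eef_pos: [0.6308, 0.0653, 0.1727]
ee_rot: [-0.014, 0.707, -0.015, -0.707]
ft_force: [-1.0, 0.5, -0.3]
gripper_width: 0.0851
```

The knobs top out at about 135 mm, below the fingertips at about 146 mm. Rising and moving 90 mm across to orange.

jog_arm --plan '[{"gripper":-1,"x":-0.6,"y":0,"z":0,"rx":0,"ry":0,"rz":0},{"gripper":-1,"x":-0.6,"y":0,"z":0,"rx":0,"ry":0,"rz":0},{"gripper":-1,"x":-0.2,"y":-0.8,"z":0,"rx":0,"ry":0,"rz":0},{"gripper":-1,"x":0,"y":-0.8,"z":0,"rx":0,"ry":0,"rz":0},{"gripper":-1,"x":0,"y":-0.6,"z":0,"rx":0,"ry":0,"rz":0},{"gripper":-1,"x":0,"y":0,"z":0,"rx":0,"ry":0,"rz":0}]'

```text
clock: 6.1
eef_pos: [0.638, 0.155, 0.241]
ee_rot: [-0.017, 0.712, -0.016, -0.702]
ft_force: [0.3, 0.4, 0.4]
gripper_width: 0.0854
```

```bash
python3 -c "
from h import *
go((.6355,.1549,.146),np.pi/2-.038,-1)"
```

```text
6.1 tcp [0.638 0.155 0.241] w 0.0854 ft [0.3 0.4 0.4] q [-0.07  0.41 -0.32  1.51  0.13  1.23 -2.03]
[[ 0.013 -0.046 -0.999]
 [ 0.002 -0.999  0.046]
 [-1.    -0.002 -0.013]]
turn units [-0.054 -0.087  0.016]
shift units [2.375 0.011 0.092]
```

jog_arm --plan '[{"gripper":-1,"x":0.4,"y":0,"z":0.05,"rx":-0.05,"ry":-0.09,"rz":0},{"gripper":-1,"x":0.4,"y":0,"z":0,"rx":0,"ry":0,"rz":0},{"gripper":-1,"x":0.4,"y":0,"z":0,"rx":0,"ry":0,"rz":0},{"gripper":-1,"x":0,"y":0,"z":0,"rx":0,"ry":0,"rz":0}]'

```text
clock: 6.5
eef_pos: [0.6362, 0.1508, 0.1908]
ee_rot: [0.014, -0.706, 0.015, 0.707]
ft_force: [-0.6, -0.4, 0.2]
gripper_width: 0.0854
```

```bash
python3 -c "
from h import *
go((.6355,.1549,.146),np.pi/2-.038,-1)"
```

```text
6.5 tcp [0.6362 0.1508 0.1908] w 0.0854 ft [-0.6 -0.4  0.2] q [-0.07  0.45 -0.31  1.56  0.15  1.15 -2.03]
[[-0.001 -0.041 -0.999]
 [-0.001 -0.999  0.041]
 [-1.     0.001  0.001]]
turn units [-0.017  0.01  -0.004]
shift units [ 1.119 -0.102  0.021]
```

jog_arm --plan '[{"gripper":-1,"x":0.4,"y":-0.13,"z":0.02,"rx":0,"ry":0,"rz":0},{"gripper":-1,"x":0.4,"y":-0.03,"z":0,"rx":0,"ry":0,"rz":0},{"gripper":-1,"x":0.28,"y":-0.03,"z":0,"rx":0,"ry":0,"rz":0},{"gripper":-1,"x":0,"y":0,"z":0,"rx":0,"ry":0,"rz":0}]'

```text
clock: 6.9
eef_pos: [0.6358, 0.1556, 0.144]
ee_rot: [0.015, -0.706, 0.017, 0.708]
ft_force: [-0.8, -0.7, 1.1]
gripper_width: 0.085
```

```bash
python3 -c "
from h import *
go((.6355,.1549,.146),np.pi/2-.038,-1)"
```

```text
6.9 tcp [0.6358 0.1556 0.144 ] w 0.085 ft [-0.8 -0.7  1.1] q [-0.08  0.49 -0.3   1.61  0.16  1.07 -2.05]
[[-0.003 -0.045 -0.999]
 [-0.002 -0.999  0.045]
 [-1.     0.002  0.003]]
turn units [-0.045  0.018 -0.014]
shift units [-0.051  0.018  0.006]
```

jog_arm --plan '[{"gripper":1,"x":-0.05,"y":0,"z":0,"rx":0,"ry":0,"rz":0},{"gripper":1,"x":0,"y":0,"z":0,"rx":0,"ry":0,"rz":0},{"gripper":1,"x":0,"y":0,"z":0,"rx":0,"ry":0,"rz":0},{"gripper":1,"x":0,"y":0,"z":0,"rx":0,"ry":0,"rz":0},{"gripper":1,"x":0,"y":0,"z":0,"rx":0,"ry":0,"rz":0},{"gripper":1,"x":0,"y":0,"z":0,"rx":0,"ry":0,"rz":0},{"gripper":1,"x":0,"y":0,"z":0,"rx":0,"ry":0,"rz":0},{"gripper":1,"x":0,"y":0,"z":0,"rx":0,"ry":0,"rz":0}]'

```text
clock: 7.7
eef_pos: [0.6367, 0.155, 0.1494]
ee_rot: [-0.015, 0.707, -0.017, -0.707]
ft_force: [-1.4, -1.0, 0.9]
gripper_width: 0.0228
```

jog_arm --plan '[{"gripper":1,"x":0,"y":0,"z":0,"rx":0,"ry":0,"rz":0},{"gripper":1,"x":0,"y":0,"z":0,"rx":0,"ry":0,"rz":0},{"gripper":1,"x":0,"y":0,"z":0,"rx":0,"ry":0,"rz":0},{"gripper":1,"x":0,"y":0,"z":0,"rx":0,"ry":0,"rz":0}]'

```text
clock: 8.1
eef_pos: [0.6367, 0.155, 0.1495]
ee_rot: [-0.015, 0.707, -0.017, -0.707]
ft_force: [-1.1, -0.6, 1.2]
gripper_width: 0.0232
```

jog_arm --plan '[{"gripper":-1,"x":0,"y":0,"z":0,"rx":0,"ry":0,"rz":0},{"gripper":-1,"x":0,"y":0,"z":0,"rx":0,"ry":0,"rz":0},{"gripper":-1,"x":0,"y":0,"z":0,"rx":0,"ry":0,"rz":0},{"gripper":-1,"x":0,"y":0,"z":0,"rx":0,"ry":0,"rz":0},{"gripper":-1,"x":0,"y":0,"z":0,"rx":0,"ry":0,"rz":0},{"gripper":-1,"x":-0.4,"y":0,"z":0,"rx":0,"ry":0,"rz":0},{"gripper":-1,"x":-0.4,"y":0,"z":0,"rx":0,"ry":0,"rz":0},{"gripper":-1,"x":-0.6,"y":0,"z":0,"rx":0,"ry":0,"rz":0}]'

```text
clock: 8.9
eef_pos: [0.6352, 0.1554, 0.2055]
ee_rot: [0.015, -0.705, 0.017, 0.709]
ft_force: [0.3, -0.2, -1.2]
gripper_width: 0.0854
```

jog_arm --plan '[{"gripper":-1,"x":-0.6,"y":0,"z":0,"rx":0,"ry":0,"rz":0},{"gripper":-1,"x":-0.6,"y":0,"z":0,"rx":0,"ry":0,"rz":0},{"gripper":-1,"x":0,"y":0,"z":0,"rx":0,"ry":0,"rz":0}]'

```text
clock: 9.2
eef_pos: [0.638, 0.1568, 0.2637]
ee_rot: [-0.016, 0.709, -0.016, -0.705]
ft_force: [0.6, 0.4, 1.8]
gripper_width: 0.0854
```

```bash
python3 -c "
from h import *
import cv2
go((.5744,.0722,.25),np.pi/2-.038,-1)
c=bot.camera('wrist');im=c['img']
M=np.linalg.inv(c['pose'])
Rz=R.from_euler('z',-.0377).as_matrix()
im=cv2.resize(im[150:320,140:380],None,fx=3.3,fy=3.3,interpolation=cv2.INTER_CUBIC)
for yc in(-45,45):
  for s in(-1,1):
    W=np.array([(x,yc+s*y,180) for x,y in((18,7),(42,7),(42,13),(18,13))])/1000@Rz.T+[.60385,.11111,0]
    p=cv2.projectPoints(W,cv2.Rodrigues(M[:3,:3])[0],M[:3,3],c['K'],np.array(c['dist']))[0]
    cv2.polylines(im,[((p-[140,150]+.5)*3.3).round().astype(int)],True,(0,255,255),1)
cv2.imwrite('pics/w4.png',im)"
```

```text
9.2 tcp [0.638  0.1568 0.2637] w 0.0854 ft [0.6 0.4 1.8] q [-0.08  0.4  -0.32  1.47  0.13  1.28 -2.02]
[[ 0.006 -0.045 -0.999]
 [ 0.001 -0.999  0.045]
 [-1.    -0.001 -0.006]]
turn units [-0.047 -0.038  0.008]
shift units [0.332 2.184 1.496]
```

View pics/w4.png

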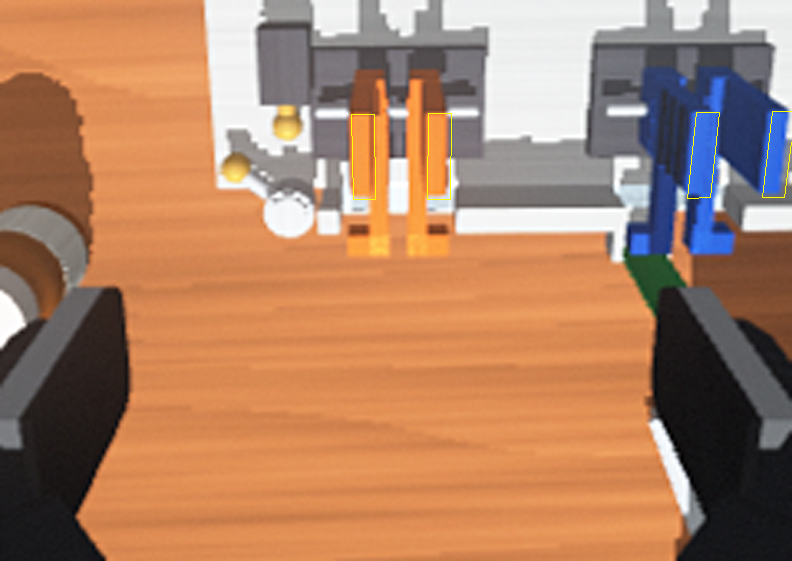

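The overlay of the squeezed outlines matches both catches, with orange at (363,155) and (438,155), so all four wings are fully in. Next is the post. Turning with the gate would run the last joint to its limit, so I'll make a half turn first.

jog_arm --plan '[{"gripper":-1,"x":0,"y":0.75,"z":0.5,"rx":0,"ry":0,"rz":0},{"gripper":-1,"x":0,"y":0.75,"z":0.5,"rx":0,"ry":0,"rz":0},{"gripper":-1,"x":0,"y":0.7,"z":0.5,"rx":0,"ry":0,"rz":0},{"gripper":-1,"x":0,"y":0,"z":0,"rx":-1,"ry":0,"rz":0},{"gripper":-1,"x":0,"y":0,"z":0,"rx":-1,"ry":0,"rz":0},{"gripper":-1,"x":0,"y":0,"z":0,"rx":-1,"ry":0,"rz":0},{"gripper":-1,"x":0,"y":0,"z":0,"rx":-1,"ry":0,"rz":0},{"gripper":-1,"x":0,"y":0,"z":0,"rx":-1,"ry":0,"rz":0}]' --grip_force 60

```text
clock: 10.05
eef_pos: [0.5659, 0.0665, 0.2565]
ee_rot: [-0.248, -0.66, -0.248, 0.665]
ft_force: [0.4, -0.3, 0.1]
gripper_width: 0.0855
```

jog_arm --plan '[{"gripper":-1,"x":0,"y":0,"z":0,"rx":-1,"ry":0,"rz":0},{"gripper":-1,"x":0,"y":0,"z":0,"rx":-1,"ry":0,"rz":0},{"gripper":-1,"x":0,"y":0,"z":0,"rx":-1,"ry":0,"rz":0},{"gripper":-1,"x":0,"y":0,"z":0,"rx":-1,"ry":0,"rz":0},{"gripper":-1,"x":0,"y":0,"z":0,"rx":-1,"ry":0,"rz":0},{"gripper":-1,"x":0,"y":0,"z":0,"rx":-1,"ry":0,"rz":0},{"gripper":-1,"x":0,"y":0,"z":0,"rx":-1,"ry":0,"rz":0},{"gripper":-1,"x":0,"y":0,"z":0,"rx":-1,"ry":0,"rz":0}]'

```text
clock: 10.85
eef_pos: [0.5606, 0.0652, 0.2506]
ee_rot: [0.574, 0.401, 0.583, -0.412]
ft_force: [-0.1, -0.5, -0.5]
gripper_width: 0.0851
```

```bash
python3 -c "
from h import *
go((.5744,.0722,.235),np.pi/2-.038,1)"
```

```text
10.85 tcp [0.5606 0.0652 0.2506] w 0.0851 ft [-0.1 -0.5 -0.5] q [ 0.28  0.28 -0.58  1.69  0.16  1.24  0.01]
[[-0.019  0.941  0.339]
 [-0.004  0.339 -0.941]
 [-1.    -0.02  -0.003]]
turn units [-7.912 -0.094  0.104]
shift units [ 0.382  0.392 -0.047]
```

jog_arm --plan '[{"gripper":-1,"x":0,"y":0,"z":0,"rx":-1,"ry":0,"rz":0},{"gripper":-1,"x":0,"y":0,"z":0,"rx":-1,"ry":0,"rz":0},{"gripper":-1,"x":0,"y":0,"z":0,"rx":-1,"ry":0,"rz":0},{"gripper":-1,"x":0,"y":0,"z":0,"rx":-1,"ry":0,"rz":0},{"gripper":-1,"x":0,"y":0,"z":0,"rx":-1,"ry":0,"rz":0},{"gripper":-1,"x":0,"y":0,"z":0,"rx":-1,"ry":0,"rz":0},{"gripper":-1,"x":0,"y":0,"z":0,"rx":-0.9,"ry":0,"rz":0},{"gripper":-1,"x":0,"y":0,"z":0,"rx":-0.8,"ry":0,"rz":0}]'

```text
clock: 11.65
eef_pos: [0.5554, 0.0637, 0.2449]
ee_rot: [0.696, 0.018, 0.718, -0.023]
ft_force: [0.1, -0.3, -0.5]
gripper_width: 0.0856
```

```bash
python3 -c "
from h import *
go((.5744,.0722,.205),np.pi/2-.038,1)"
```

```text
11.65 tcp [0.5554 0.0637 0.2449] w 0.0856 ft [ 0.1 -0.3 -0.5] q [ 0.43  0.32 -0.77  1.7   0.23  1.25  1.12]
[[-0.031  0.058  0.998]
 [-0.006  0.998 -0.058]
 [-0.999 -0.008 -0.031]]
turn units [-0.135 -0.207  0.051]
shift units [0.98  0.247 0.493]
```

jog_arm --plan '[{"gripper":-1,"x":0,"y":0.25,"z":0.5,"rx":-0.13,"ry":-0.2,"rz":0.05},{"gripper":-1,"x":0.4,"y":0,"z":0,"rx":0,"ry":0,"rz":0},{"gripper":-1,"x":0.4,"y":0,"z":0,"rx":0,"ry":0,"rz":0},{"gripper":-1,"x":0,"y":0,"z":0,"rx":0,"ry":0,"rz":0}]'

```text
clock: 12.05
eef_pos: [0.5784, 0.0737, 0.2097]
ee_rot: [0.708, 0.015, 0.706, -0.014]
ft_force: [-0.1, 0.2, -0.6]
gripper_width: 0.085
```

```bash
python3 -c "
from h import *
go((.5744,.0722,.156),np.pi/2-.038,1)"
```

```text
12.05 tcp [0.5784 0.0737 0.2097] w 0.085 ft [-0.1  0.2 -0.6] q [ 0.4   0.37 -0.76  1.71  0.28  1.16  1.09]
[[ 0.002  0.041  0.999]
 [ 0.002  0.999 -0.041]
 [-1.     0.002  0.002]]
turn units [-0.021  0.015 -0.012]
shift units [ 1.343 -0.045 -0.102]
```

jog_arm --plan '[{"gripper":-1,"x":0.4,"y":-0.04,"z":-0.1,"rx":0,"ry":0,"rz":0},{"gripper":-1,"x":0.4,"y":0,"z":0,"rx":0,"ry":0,"rz":0},{"gripper":-1,"x":0.4,"y":0,"z":0,"rx":0,"ry":0,"rz":0},{"gripper":-1,"x":0.1,"y":0,"z":0,"rx":0,"ry":0,"rz":0},{"gripper":-1,"x":0,"y":0,"z":0,"rx":0,"ry":0,"rz":0}]'

```text
clock: 12.55
eef_pos: [0.5777, 0.0745, 0.1573]
ee_rot: [0.709, 0.017, 0.704, -0.014]
ft_force: [-0.3, 1.1, 0.4]
gripper_width: 0.0852
```

```bash
python3 -c "
from h import *
go((.5744,.0722,.156),np.pi/2-.038,1)"
```

```text
12.55 tcp [0.5777 0.0745 0.1573] w 0.0852 ft [-0.3  1.1  0.4] q [ 0.38  0.42 -0.74  1.78  0.32  1.06  1.05]
[[ 0.007  0.044  0.999]
 [ 0.004  0.999 -0.044]
 [-1.     0.004  0.007]]
turn units [-0.039  0.046 -0.027]
shift units [ 0.031 -0.061 -0.08 ]
```

jog_arm --plan '[{"gripper":-1,"x":0.03,"y":-0.06,"z":-0.1,"rx":0,"ry":0.05,"rz":0},{"gripper":1,"x":0,"y":0,"z":0,"rx":0,"ry":0,"rz":0},{"gripper":1,"x":0,"y":0,"z":0,"rx":0,"ry":0,"rz":0},{"gripper":1,"x":0,"y":0,"z":0,"rx":0,"ry":0,"rz":0},{"gripper":1,"x":0,"y":0,"z":0,"rx":0,"ry":0,"rz":0},{"gripper":1,"x":0,"y":0,"z":0,"rx":0,"ry":0,"rz":0},{"gripper":1,"x":0,"y":0,"z":0,"rx":0,"ry":0,"rz":0},{"gripper":1,"x":0,"y":0,"z":0,"rx":0,"ry":0,"rz":0}]' --grip_force 60

```text
clock: 13.35
eef_pos: [0.5752, 0.0722, 0.1589]
ee_rot: [0.708, 0.017, 0.706, -0.014]
ft_force: [0.0, -0.0, -0.9]
gripper_width: 0.0126
```

```bash
cat >> h.py <<'E'
H=np.array([.6029,.1912])
def gate():
    p,r=rep(); d=p[:2]-H
    a0=np.arctan2(.0722-.1912,.5744-.6029); a=np.arctan2(d[1],d[0])
    print("theta~",round((a0-a+np.pi)%(2*np.pi)-np.pi,3),"radius",np.linalg.norm(d).round(4),"toolyaw",(np.pi/2-.038-np.arctan2(r[1,1],r[0,1])).round(3))
E
python3 -c "
from h import *
gate()"
```

```text
13.35 tcp [0.5752 0.0722 0.1589] w 0.0126 ft [ 0.  -0.  -0.9] q [ 0.38  0.42 -0.74  1.78  0.32  1.06  1.06]
[[ 0.004  0.045  0.999]
 [ 0.004  0.999 -0.045]
 [-1.     0.004  0.004]]
theta~ -0.007 radius 0.1221 toolyaw 0.007
```

The post is held, and the tool sits at radius 122 mm as it should. Starting the swing, turning with the gate.

jog_arm --plan '[{"gripper":1,"x":0,"y":0.05,"z":-0.22,"rx":0.5,"ry":0,"rz":0},{"gripper":1,"x":0,"y":0.05,"z":-0.22,"rx":0.5,"ry":0,"rz":0},{"gripper":1,"x":0,"y":0.05,"z":-0.22,"rx":0.5,"ry":0,"rz":0},{"gripper":1,"x":0,"y":0.05,"z":-0.22,"rx":0.5,"ry":0,"rz":0}]'

```text
clock: 13.75
eef_pos: [0.5428, 0.0849, 0.1589]
ee_rot: [0.698, 0.126, 0.694, -0.123]
ft_force: [0.6, 0.0, -0.6]
gripper_width: 0.0125
```

```bash
python3 -c "
from h import *
gate()"
```

```text
13.75 tcp [0.5428 0.0849 0.1589] w 0.0125 ft [ 0.6  0.  -0.6] q [ 0.34  0.35 -0.7   1.85  0.26  1.03  0.75]
[[ 0.007  0.347  0.938]
 [ 0.003  0.938 -0.347]
 [-1.     0.005  0.005]]
theta~ 0.279 radius 0.1221 toolyaw 0.316
```

Tracking well: 0.28 rad, radius still 122 mm. Continuing through the detent.

jog_arm --plan '[{"gripper":1,"x":0,"y":0.05,"z":-0.23,"rx":0.48,"ry":0,"rz":0},{"gripper":1,"x":0,"y":0.05,"z":-0.23,"rx":0.48,"ry":0,"rz":0},{"gripper":1,"x":0,"y":0.05,"z":-0.23,"rx":0.48,"ry":0,"rz":0},{"gripper":1,"x":0,"y":0.05,"z":-0.23,"rx":0.48,"ry":0,"rz":0},{"gripper":1,"x":0,"y":0.05,"z":-0.23,"rx":0.48,"ry":0,"rz":0},{"gripper":1,"x":0,"y":0.05,"z":-0.23,"rx":0.48,"ry":0,"rz":0}]'

```text
clock: 14.35
eef_pos: [0.5034, 0.1206, 0.1589]
ee_rot: [0.656, 0.276, 0.646, -0.275]
ft_force: [3.0, -2.6, -1.9]
gripper_width: 0.0127
```

```bash
python3 -c "
from h import *
gate()"
```

```text
14.35 tcp [0.5034 0.1206 0.1589] w 0.0127 ft [ 3.  -2.6 -1.9] q [ 0.23  0.28 -0.64  1.93  0.21  0.99  0.26]
[[ 0.013  0.718  0.696]
 [-0.003  0.696 -0.718]
 [-1.     0.007  0.012]]
theta~ 0.718 radius 0.1221 toolyaw 0.763
```

jog_arm --plan '[{"gripper":1,"x":0,"y":0.05,"z":-0.24,"rx":0.48,"ry":0,"rz":0},{"gripper":1,"x":0,"y":0.05,"z":-0.24,"rx":0.48,"ry":0,"rz":0},{"gripper":1,"x":0,"y":0.05,"z":-0.24,"rx":0.48,"ry":0,"rz":0},{"gripper":1,"x":0,"y":0.05,"z":-0.24,"rx":0.48,"ry":0,"rz":0},{"gripper":1,"x":0,"y":0.05,"z":-0.24,"rx":0.48,"ry":0,"rz":0},{"gripper":1,"x":0,"y":0.05,"z":-0.24,"rx":0.48,"ry":0,"rz":0}]'

```text
clock: 14.95
eef_pos: [0.4823, 0.1731, 0.1588]
ee_rot: [0.58, 0.414, 0.567, -0.413]
ft_force: [2.9, -2.1, -0.3]
gripper_width: 0.0121
```

```bash
python3 -c "
from h import *
gate()"
```

```text
14.95 tcp [0.4823 0.1731 0.1588] w 0.0121 ft [ 2.9 -2.1 -0.3] q [ 0.08  0.26 -0.6   1.94  0.19  0.98 -0.29]
[[ 0.016  0.949  0.316]
 [-0.009  0.316 -0.949]
 [-1.     0.012  0.014]]
theta~ 1.187 radius 0.122 toolyaw 1.211
```

jog_arm --plan '[{"gripper":1,"x":0,"y":0.05,"z":-0.24,"rx":0.48,"ry":0,"rz":0},{"gripper":1,"x":0,"y":0.05,"z":-0.24,"rx":0.48,"ry":0,"rz":0},{"gripper":1,"x":0,"y":0.05,"z":-0.24,"rx":0.48,"ry":0,"rz":0},{"gripper":1,"x":0,"y":0.04,"z":-0.18,"rx":0.36,"ry":0,"rz":0},{"gripper":1,"x":0,"y":0,"z":0,"rx":0,"ry":0,"rz":0},{"gripper":1,"x":0,"y":0,"z":0,"rx":0,"ry":0,"rz":0},{"gripper":1,"x":0,"y":0,"z":0,"rx":0,"ry":0,"rz":0}]'

```text
clock: 15.65
eef_pos: [0.482, 0.207, 0.1589]
ee_rot: [0.517, 0.489, 0.503, -0.491]
ft_force: [0.1, -1.8, 1.9]
gripper_width: 0.0125
```

```bash
python3 -c "
from h import *
import cv2
gate()
a=bot.camera('top')['img'][85:245,90:340];b=bot.camera('side')['img'][90:250,140:350]
f=lambda i:cv2.resize(i,(400,int(i.shape[0]*400/i.shape[1])),interpolation=cv2.INTER_CUBIC)
a,b=f(a),f(b);o=np.zeros((max(len(a),len(b)),800,3),np.uint8);o[:len(a),:400]=a;o[:len(b),400:]=b;cv2.imwrite('pics/e.png',o)
gate()"
```

```text
15.65 tcp [0.482  0.207  0.1589] w 0.0125 ft [ 0.1 -1.8  1.9] q [-0.02  0.28 -0.57  1.91  0.2   1.   -0.64]
[[ 0.013  0.999  0.04 ]
 [-0.016  0.04  -0.999]
 [-1.     0.012  0.016]]
theta~ 1.465 radius 0.1219 toolyaw 1.492
15.75 tcp [0.482  0.207  0.1589] w 0.0126 ft [-0.3 -1.4  1.2] q [-0.02  0.28 -0.57  1.91  0.2   1.   -0.64]
[[ 0.013  0.999  0.04 ]
 [-0.016  0.04  -0.999]
 [-1.     0.012  0.016]]
theta~ 1.465 radius 0.1219 toolyaw 1.493
```

View pics/e.png

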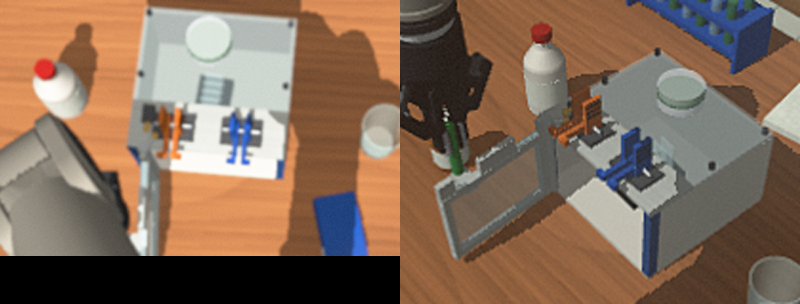

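The gate stands square to the front at about 1.47 rad and is still. The post is held (side crop (455,145)), all the wings are pinched in, and the visible bystanders are in place. Handing in.

```bash
python3 -c "
from cell import bot
print(bot.hand_in())"
```

```text
the job is handed in; nothing more can be done
None
```

I pinched the blue catch and then the orange one, and the last pictures show all four wings fully in. I then swung the gate by its green post past the detent and handed the job in with the gripper still holding the post, at about 15.8 s of the 53 s. The hand-in gave no verdict.

**Last checks**
- **Gate:** it stood at about 1.47 rad, worked out from the tool's position around the hinge. It did not move between two readings 0.1 s apart.
- **Post:** the fingers stayed closed on it at a 12.5 mm opening with the grip set to 60 N. The contact force on the post itself could not be measured.
- **Bystanders:** the bottle, dishes, rack, beaker and slide case looked undisturbed. The jar was largely hidden by the arm and the tweezers were outside the last crop, so I did not check those two at the end.

**What disagreed**
- **Refused calls:** the first two move calls were rejected because each row needs every key.
- **Drift:** the tool moved 15 mm sideways while descending on blue. It touched nothing, and I corrected it before closing.
- **Gripper reading:** the gripper showed about 23 mm with the wings squeezed, where 26 mm was expected, and 12.5 mm on the 14 mm post. It seems to read 1.5 to 3 mm low when loaded.

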